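Open the blade cage: thumb latch and gate

TASK

Open the blade cage on the bench: press its red thumb lever down to lift the latch bar out of its catch, draw the gate off the catch with the bar up, and swing it wide open, about square to the cage's front. The catch holds a bar that is too low or thrown too high, so feel for it and be gentle: do not force the lever or strain the bar, do not fling the gate, and leave the other things where they are.

Things in the scene. Friction and masses are not known exactly. Their poses are not given: they have to be found in the camera images.
- cage: open wire cage of aluminium tube fixed on the bench, 400 wide (y), 250 deep (x), 265 high. Origin: middle of its front at bench height; x points into the cage, y to its left seen from the robot, z up; the fronts of its posts lie at x = -10 mm.
- post (a point): front of the cage's right post, 235 mm above the bench (axes of the cage). The brass catch sits here: a nose stands 3 mm in front of the bar, and above it hangs the lip of a hood that stops a bar thrown too high; the slot between nose and lip is 1 to 2.5 mm taller than the bar. The catch is on slotted holes: its height differs by up to 16 mm from time to time and is not measured.
- gate (a joint): wire gate, 349 wide, from 28 to 250 mm above the bench, hinged on the left post. Angle in rad: 0 shut, grows as it swings out towards the robot, stop at 1.7. Latched it has 3 mm of play. The bar is out of the catch once it is 18 mm forward (0.05 rad); 0.15 rad is well clear. The gate stays where it is left; drawing it at the thumb pad takes about 1 N.
- gate_hinge (a point): point on the gate's upright hinge axis, 235 mm above the bench; at the cage's x = -10, y = 177 mm. Its axes turn with the gate: z up, -y along the gate to its free edge, -x out of the gate's front face, which lies in its plane x = 0.
- lever (a joint): angle in rad of the latch (red thumb lever and steel bar, one see-saw on a pivot bolt along the gate's x, 280 mm from the hinge). 0 at rest with the bar down; grows as the thumb pad goes down and the bar rises, stop at 0.36. It falls back by its own weight; lifting the bar takes 1 to 2.5 N on the pad.
- thumb (a point): middle of the upper face of the red thumb pad: 235 mm above the bench at rest, 180 mm from the hinge along the gate, 38 mm in front of its face, 100 mm from the pivot; axes of the gate, turned with the lever. Pad 50 (y) x 56 (x) mm, 4 thick, flat. At its outer edge a lip stands 16 mm high, 6 thick, its inner face 28 mm from here (-x): draw the gate by it.
- bar: steel latch bar, 20 high, 10 thick, 134 long with its ball end, from the pivot bolt (its origin) along its -y through the catch. It clears the nose once the pad is 5 to 23 mm down, according to the catch's height; 2 to 4 mm lower the bar is behind the hood's lip and held again. Draw lightly while pressing slowly: the gate comes forward when the bar slips over the nose.
- disc_pan: steel pan 150 x 260 x 60 mm with upright slicing discs in it, standing in the cage; leave alone. Origin under its middle.
- bowl: steel mixing bowl, 190 across, 85 high, left on the bench; leave alone. Origin under its middle.
- jar: glass jar with a green cap, 80 across, 130 high, right on the bench; leave alone. Origin under its middle.
- mug: white mug, 80 across, 95 high, right on the bench; leave alone. Origin under its middle.
- oil: amber oil bottle, 70 across, 210 high, right on the bench; leave alone. Origin under its middle.
- spatula: spatula 280 long lying on the bench at the right; leave alone. Origin under its middle.

How it is judged (in metres and radians):
On the way, in this order (a step that is already met when the one before it is completed fails the run):
1. the latch bar is lifted with the thumb lever (value of joint lever above 0.03 rad and contact force between the fingers and lever above 0.5 N), for 0.1 s.
2. the gate is drawn clear of the catch (value of joint gate above 0.2 rad), for 0.1 s.
At the end, for the whole second after the job is handed in: The gate stands at rest, open by at least 1.35 rad (its stop is at 1.7), and the latch bar has dropped back to its rest (lever within 0.03 rad of 0) (value of joint gate above 1.35 rad and velocity of joint gate between -0.05 and 0.05 rad/s and value of joint lever below 0.03 rad); the robot touches nothing.
It fails at once if the thumb lever is forced: more than 25 N on it (contact force between any of the fingers, the arm and lever above 25 N).
It fails at once if the latch bar is strained against the catch or by hand: more than 10 N on it (contact force between bar and anything else above 10 N).
It fails at once if the gate is flung: faster than 1.2 rad/s (velocity of joint gate above 1.2 rad/s or velocity of joint gate below -1.2 rad/s).
It fails at once if another thing is shifted by more than 20 mm (distance of any of disc_pan, bowl, jar, mug, oil, spatula from where it was at the start of the episode above 0.02 m).
It also fails if it takes over 69 s, if anything falls off the work surface, if the arm or the gripper's body presses on something with over 40 N, if the wrist force passes 120 N, or if a joint passes its speed limit or range.

ROBOT

A 7-joint arm with a two-finger parallel gripper is mounted at the origin on the work surface. World frame = base frame: x ahead of the robot, y to its left, z up, the work surface at z = 0. Lengths are in mm, angles in rad, forces in N, time in s.
With the tool pointing down it reaches from about 350 to 900 mm from the base axis. Payload 19.9 kg.
Tool frame: the origin (TCP) lies midway between the tips of the shut fingers; the grasp point (between the pads) lies 19 mm behind it; z points along the fingers, y is the line along which they close (so a half turn about z gives the same grasp; the last joint's range is limited). The gripper opens to 94 mm and grips with 3 to 60 N. Pads are 16 mm wide; open, the fingers measure 119 mm over their backs; the gripper's body (75 mm by 177 mm) begins 78 mm behind the grasp point.
Start: joints at [1.206, 0.417, -0.01, 1.614, 0.005, 1.111, -0.053], TCP at [198.85, -592.501, 205.425] pointing down, gripper open.
Joint ranges: [-2.81, 2.81], [-0.39, 2.02], [-1.27, 1.25], [0.06, 2.57], [-1.19, 4.33], [0.19, 2], [-2.82, 2.82]. Speed limits (rad/s): [1.89, 1.89, 2.39, 2.39, 3.01, 3.01, 3.01].

INTERFACE

Orientations are given as a 3x3 rotation matrix whose columns are the frame's x, y, z axes.
In Python, from plant import * gives the robot as it stands. The module is installed in compiled form; this text tells all that it offers.
- The arm moves only by the tool step_arm, never from a script. Its argument "commands" is a list of rows, each a list of 3 entries, a list of its own where there are three numbers: the shift along the world's x, y, z in m, then the turn about the world's z in rad, then the finger opening in m, from 0 to 0.094. In form: [[[tx, ty, tz], spin, gripper], ...]. A call has 1 to 8 rows; each row shifts and turns the commanded pose from where the row before left it; what a row does not reach is not made up. A row lasts 1/8 s, in which the tool goes at most 62.5 mm and 10.7 degrees, less where a joint would pass 70% of its speed; a pose out of reach is approached as far as the arm can. A call with a gripper value outside its range is refused whole. The fingers move at their own pace and stop on an object; "grip_force" is the grip in N (left out, the last holds). Time passes only in rows, so rows that do not move let the fingers close. It gives the time, the measured TCP pose, the force, the opening and the grip force at its end, in the units of the state.
- get_obs(): the state, without advancing time (a new reading comes with each control period).
- camera(name): name is "scene" or "side" or "wrist"; returns a dict with "frame" (384x512x3 uint8, red, green, blue), "intrinsics" (3x3 intrinsics, pixels), "k1" (the pictures are not rectified: a ray, as slopes to the right and down, at radius r is drawn at 1 + k1 r^2 times it, then the intrinsics apply), "view" (4x4, takes a point from world to camera coordinates). Camera axes: x right, y down, z forward; pixel columns grow to the right and rows downward; lengths in mm; the calibration is good to about 2 mm. A picture is of the moment at which its call begins. There is no depth.
- hand_in(): hands the job in; it is judged then, once.
Trained networks look in the newest picture that a camera, given by its name, has taken for a name from the list of things; names that differ only in an ending like _2 or _b are one class to them, and where a whole thing is asked for, a point or a joint stands for the part that bears it (a point fixed in the world has none). Each returns a list of dicts, best first, with "conf" (0 to 1); they miss things now and then, are a little off and sometimes report something else, mostly with a low value. They report only what shows in the picture. A call takes as long as a camera call.
- silhouettes(label, camera): "mask" (384x512 bool, what is visible of it) and "rect" ([left, top, right, bottom] in pixels, round what is visible of it).
The state is a dict: "time_s": time; "q": joint angles; "qvel": joint speeds; "effort": joint torques, N m; "tool_pos": TCP position; "ee_rot": TCP orientation; "force": force on the tool from outside, world axes, zero at the start; "wrist_torque": the same for the moment, N m; "gripper_width": finger opening in mm; "finger_force": force on a finger pad.
Only numpy, scipy, OpenCV 4.12 (cv2) and the standard library are available. Lean on these libraries where they do the work, as an engineer would, in place of code of your own. Each camera call takes 0.05 s, during which the arm holds its last target. There are 200 camera calls.

## Working session

There is one attempt and no reset: what is moved stays moved. The work goes in short steps, Python scripts to look and compute and a tool call to move; the robot and the scene stay as the last step left them, time stands still between calls to the robot, and variables do not carry over. Pictures are saved under pics/ and viewed, at most 10 in all, crops included, and the job is handed in when it is done.

Besides the shell and the picture viewer there is one more tool, called after ">>>" as name(argument=value, ...) on one line, values as JSON. step_arm: Moves the arm, as the interface text tells. Its arguments: {"type":"object","properties":{"commands":{"type":"array"},"grip_force":{"type":"number"}},"required":["commands"]}

```bash
mkdir -p pics; cat > h.py <<'E'
from plant import *
import numpy as np, cv2
def snap(n,f=None):
    c=camera(n)
    if f: cv2.imwrite('pics/'+f,c['frame'][:,:,::-1])
    return c
def proj(c,P):
    P=np.atleast_2d(P); V=np.array(c['view']); p=P@V[:3,:3].T+V[:3,3]
    s=p[:,:2]/p[:,2:]; s=s*(1+c['k1']*(s**2).sum(1,keepdims=True)); K=np.array(c['intrinsics'])
    return s*[K[0,0],K[1,1]]+K[:2,2]
def ray(c,uv):
    K=np.array(c['intrinsics']); V=np.array(c['view']); d=(np.array(uv,float)-K[:2,2])/[K[0,0],K[1,1]]; s=d.copy()
    for _ in range(30): s=d/(1+c['k1']*(s@s))
    R=V[:3,:3]; r=R.T@np.array([*s,1]); return -R.T@V[:3,3], r/np.linalg.norm(r)
def onplane(c,uv,z):
    o,r=ray(c,uv); return o+r*(z-o[2])/r[2]
E
python3 - <<'E'
from h import *
import json
o=get_obs(); print(o)
a=snap('scene','s1.png'); b=snap('side','d1.png')
for n,c in (('scene',a),('side',b)):
    V=np.array(c['view']); print(n,-V[:3,:3].T@V[:3,3],V[2,:3])
    for l in ('cage','gate','lever','bar','disc_pan','bowl','jar','mug','oil','spatula'):
        for d in silhouettes(l,n)[:1]: 
            m=np.argwhere(d['mask']); print(l,round(d['conf'],2),d['rect'],m.mean(0)[::-1].round(1))
E
```

```text
{'time_s': 0.0, 'q': array([ 1.20550116,  0.41800325, -0.01030315,  1.61415584,  0.00469254,
        1.11069265, -0.05297887]), 'qvel': array([ 0.00023585,  0.00099071, -0.00023208, -0.00010034, -0.00064651,
       -0.00168973,  0.00239571]), 'effort': array([ 7.24166557e-05, -8.51250315e+01,  6.38590883e-01, -4.25966227e+01,
       -4.89433017e-02,  1.88534916e-02,  1.62361625e-04]), 'tool_pos': array([ 198.72655102, -592.17362874,  204.81471971]), 'ee_rot': array([[ 9.48026423e-01,  3.18191260e-01, -4.72664577e-04],
       [ 3.18191599e-01, -9.48025740e-01,  1.14118896e-03],
       [-8.49818331e-05, -1.23227518e-03, -9.99999237e-01]]), 'force': array([0.54288858, 0.69384851, 0.34403889]), 'wrist_torque': array([ 0.02169677, -0.00906564, -0.00648286]), 'finger_force': 0.0, 'gripper_width': 93.92143159274782}
scene [1056.67424873 -653.12374858 1389.68674445] [-0.33533875  0.45842158 -0.82304166]
cage 0.97 [222.7, 130.2, 380.3, 313.0] [297.5 222.8]
gate 0.72 [223.9, 149.2, 306.4, 262.9] [267.8 206. ]
lever 0.6 [223.6, 172.8, 275.7, 253.2] [251.6 204.6]
bar 0.8 [223.0, 210.4, 254.4, 25
[... 206 characters left out ...]
.3, 309.8] [109.1 284.2]
spatula 0.98 [102.8, 215.3, 175.7, 265.1] [144.5 233.7]
side [ -84.33722299  868.72924126 1000.46171044] [ 0.45982146 -0.62928954 -0.62654522]
cage 0.91 [131.4, 94.0, 283.5, 241.4] [209.1 167.4]
gate 0.88 [201.7, 113.4, 287.8, 234.6] [238.8 168.7]
lever 0.92 [238.5, 114.6, 284.9, 159.1] [260.1 138.8]
bar 0.73 [261.3, 111.0, 286.3, 135.5] [273.  123.2]
disc_pan 0.77 [173.8, 141.2, 250.4, 210.7] [214.7 179.4]
bowl 0.89 [127.2, 300.9, 211.2, 376.5] [169.  337.2]
jar 0.72 [307.9, 116.7, 325.0, 150.3] [314.8 133. ]
mug 0.74 [321.5, 141.0, 345.4, 170.2] [333.  154.8]
oil 0.74 [365.3, 118.1, 384.6, 174.4] [375.9 150.6]
spatula 0.97 [339.8, 182.7, 404.6, 221.5] [365.3 205.1]
```

View pics/s1.png

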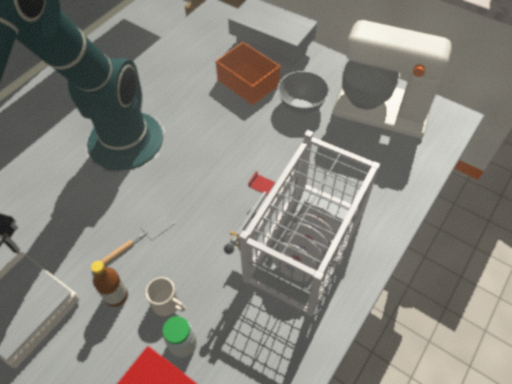

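View pics/d1.png

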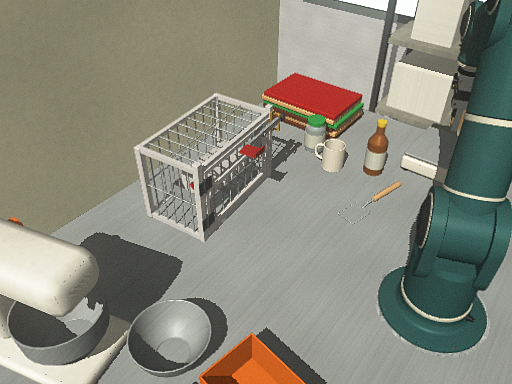

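The scene view shows the cage with the red pad at about (262,183) and the bar end at (230,247). In the side view the pad is at about (252,152). I'll fit the cage box to the silhouettes next, and triangulate the pad as a cross-check.

```bash
cat > fit.py <<'E'
from h import *
from scipy.optimize import minimize
C={n:snap(n) for n in('scene','side')}; M={}; red={}
for n in C:
    M[n]=silhouettes('cage',n)[0]['mask']
    pts=np.argwhere(M[n])[:,::-1].astype(np.int32); h=np.zeros((384,512),np.uint8); cv2.fillConvexPoly(h,cv2.convexHull(pts),1); M[n]=h
    f=C[n]['frame'].astype(int); m=(f[:,:,0]>120)&(f[:,:,1]<70)&(f[:,:,2]<80)
    k,l,s,c=cv2.connectedComponentsWithStats(m.astype(np.uint8)); L=[(s[i],c[i]) for i in range(1,k) if s[i][4]>15]; print(n,L)
    g=(262,183) if n=='scene' else (252,152)
    red[n]=min(L,key=lambda t:np.hypot(*(t[1]-g)))[1]
(o1,r1),(o2,r2)=[ray(C[n],red[n]) for n in C]
A=np.c_[r1,-r2]; t=np.linalg.lstsq(A,o2-o1,rcond=None)[0]; P=o1+r1*t[0];Q=o2+r2*t[1]; print('pad',P,Q)
def T(p,X): c,s=np.cos(p[2]),np.sin(p[2]); X=np.asarray(X,float); return np.c_[p[0]+c*X[:,0]-s*X[:,1],p[1]+s*X[:,0]+c*X[:,1],X[:,2]]
B=[[x,y,z] for x in(-10,240) for y in(-200,200) for z in(0,265)]
def cost(p):
    e=0
    for n in C:
        uv=proj(C[n],T(p,B)); h=np.zeros((384,512),np.uint8)
        cv2.fillConvexPoly(h,cv2.convexHull((uv*16).round().astype(np.int32)),1,shift=4)
        e+=(h^M[n]).sum()/M[n].sum()
    return e
best=None
for a in(-.6,-.3,0,.3,.6):
    p0=np.array([P[0],P[1],a]); 
    r=minimize(cost,p0,method='Nelder-Mead',options=dict(initial_simplex=p0+np.array([[0,0,0],[60,0,0],[0,60,0],[0,0,.2]]),maxiter=400))
    if best is None or r.fun<best.fun: best=r
p=best.x; print('cage',p,best.fun)
print('thumb pred',T(p,[[-48,-3,235]]),'hinge',T(p,[[-10,177,235]]))
for n in C:
    f=cv2.resize(C[n]['frame'][:,:,::-1],None,fx=3,fy=3)
    uv=proj(C[n],T(p,B+[[-48,-3,235],[-10,177,235],[-10,-190,235]]))
    for u in uv: cv2.circle(f,tuple((u*3+1).astype(int)),3,(255,0,255),-1)
    a,b=((600,330) if n=='scene' else (360,240)); M[n]=f[b:b+600,a:a+540][:, :400+140]
cv2.imwrite('pics/fit.png',cv2.resize(np.hstack([M['scene'],M['side']]),(800,444)))
E
python3 fit.py
```

```text
scene [(array([ 119,  348,   76,   36, 1472], dtype=int32), array([153.88586957, 371.01766304]))]
side [(array([ 264,   73,   98,   47, 2327], dtype=int32), array([312.6991835 ,  95.22862054])), (array([239, 145,  25,  14, 175], dtype=int32), array([250.15428571, 150.46285714])), (array([202, 335,  50,  44, 701], dtype=int32), array([231.98573466, 360.66048502]))]
pad [ 629.2955125  -548.70764006   14.37672485] [ 858.64256045 -319.5590115   -39.49566929]
cage [ 6.35003618e+02 -1.59767392e+00  8.85361460e-02] 0.1537031969121826
thumb pred [[587.45688392  -8.83010878 235.        ]] hinge [[609.39235252 173.82485343 235.        ]]fit.py:19: RuntimeWarning: invalid value encountered in cast
  cv2.fillConvexPoly(h,cv2.convexHull((uv*16).round().astype(np.int32)),1,shift=4)
```

View pics/fit.png

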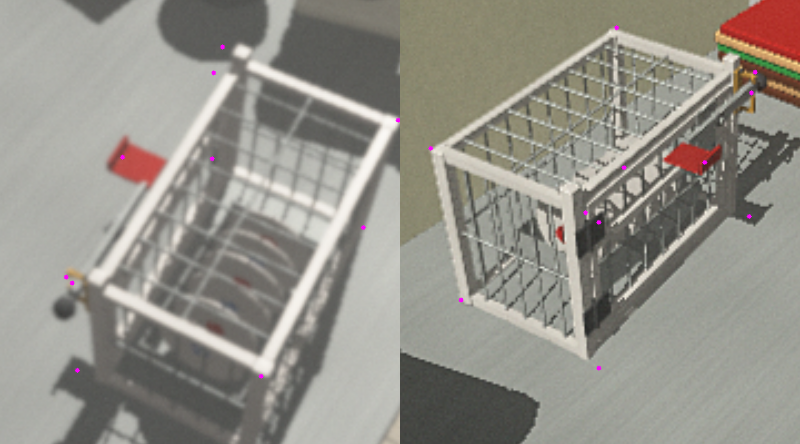

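```bash
cat > fit2.py <<'E'
from h import *
from scipy.optimize import least_squares
C={n:snap(n) for n in('scene','side')}
k=3*800/1080
sc=np.array([[242,50],[97,275],[390,125],[265,368]])/k+[200,110]
sd=(np.array([[570,187],[732,62],[437,151],[616,34],])-[400,0])/k+[120,80]
X=np.array([[0,190,265],[0,-190,265],[230,190,265],[230,-190,265.]])
def T(p,X): c,s=np.cos(p[2]),np.sin(p[2]); X=np.asarray(X,float); return np.c_[p[0]+c*X[:,0]-s*X[:,1],p[1]+s*X[:,0]+c*X[:,1],X[:,2]]
f=lambda p: np.r_[proj(C['scene'],T(p,X))-sc,proj(C['side'],T(p,X))-sd].ravel()
r=least_squares(f,[635,0,0],x_scale=[100,100,1],loss='soft_l1'); p=r.x
print(p,r.fun.reshape(-1,2).round(1).tolist())
print('thumb',T(p,[[-48,-3,235]]),'hinge',T(p,[[-10,177,235]]),'catch',T(p,[[-10,-190,235]]))
for n,t in(('scene',np.array([133,160])/k+[200,110]),('side',np.array([292,157])/k+[120,80])):
    print(n,onplane(C[n],t,235),proj(C[n],T(p,[[-48,-3,235]])),t)
np.save('cage.npy',p)
E
python3 fit2.py
```

```text
[6.47546434e+02 4.46342397e+00 7.82424442e-02] [[-2.4, 2.7], [-4.1, -0.1], [4.0, 0.2], [0.6, -0.4], [0.5, 7.3], [2.3, 4.4], [-2.5, -3.2], [-2.6, -1.9]]
thumb [[599.9277725   -2.27920446 235.        ]] hinge [[623.74224148 180.14028755 235.        ]] catch [[ 652.42792918 -185.73692043  235.        ]]
scene [602.0154076  -5.3388518 235.       ] [[259.85594593 180.92766886]] [259.85 182.  ]
side [606.23582197  -7.42541498 235.        ] [[252.00416367 152.17754631]] [251.4  150.65]
```

```bash
cat >> fit2.py <<'E'
print('free depth/width')
def T2(q):
    Y=X.copy(); Y[2:,0]=q[3]; Y[:,1]*=q[4]/190; Y[:,2]=q[5]; return T(q,Y)
for fix in (0,1):
    f=lambda q: np.r_[(np.r_[proj(C['scene'],T2(q))-sc,proj(C['side'],T2(q))-sd]).ravel(),fix*(q[5]-265)]
    r=least_squares(f,[*p,230,190,265],x_scale=[100,100,1,100,100,100]); q=r.x
    print(q.round(3),r.fun[:16].reshape(-1,2).round(1).tolist())
    print('thumb',T(q,[[-48,-3,235]]),'hinge',T(q,[[-10,177,235]]))
E
python3 fit2.py | tail -4
```

```text
[6.57449e+02 1.60300e+00 9.20000e-02 2.12555e+02 1.89447e+02 2.70297e+02] [[-0.7, 3.4], [-0.7, 1.9], [0.7, -2.1], [-1.2, -2.2], [-0.7, 4.1], [-0.4, 1.5], [0.1, -3.8], [-1.4, -2.9]]
thumb [[609.92722327  -5.79081609 235.        ]] hinge [[631.2414804 176.9376777 235.       ]]
[6.57379e+02 2.09900e+00 9.10000e-02 2.12905e+02 1.89287e+02 2.66690e+02] [[-0.7, 4.2], [-0.6, 2.3], [0.6, -1.3], [-1.2, -1.8], [-0.8, 5.2], [-0.5, 2.6], [0.2, -2.8], [-1.5, -1.9]]
thumb [[609.84922009  -5.24350526 235.        ]] hinge [[631.36266313 177.46164455 235.        ]]
```

```bash
cat >> fit2.py <<'E'
print('two heights')
def T3(q):
    Y=X.copy(); Y[2:,0]=q[3]; Y[:,1]*=q[4]/190; Y[:2,2]=q[5];Y[2:,2]=q[6]; return T(q,Y)
for wt in (.0,.3):
    f=lambda q: np.r_[(np.r_[proj(C['scene'],T3(q))-sc,proj(C['side'],T3(q))-sd]).ravel(),wt*(q[3:6]-[230,190,265])]
    r=least_squares(f,[*p,230,190,265,265],x_scale=[100,100,1,100,100,100,100]); q=r.x
    print(q.round(3),r.fun[:16].reshape(-1,2).round(1).tolist())
    print('thumb',T(q,[[-48,-3,235]]),'hinge',T(q,[[-10,177,235]]))
E
python3 fit2.py | tail -4
python3 - <<'E'
from h import *
a=camera('scene')['frame'];b=camera('side')['frame']
A=cv2.resize(a[125:275,215:315],None,fx=4,fy=4,interpolation=cv2.INTER_CUBIC);B=cv2.resize(b[95:245,195:295],None,fx=4,fy=4,interpolation=cv2.INTER_CUBIC)
cv2.imwrite('pics/z.png',np.hstack([A,B])[:,:,::-1])
E
```

```text
thumb [[609.52759123  -5.57240257 235.        ]] hinge [[630.32665597 177.21544961 235.        ]]
[6.54624e+02 2.25700e+00 9.20000e-02 2.18687e+02 1.89501e+02 2.76974e+02
 2.57934e+02] [[-1.3, 1.4], [-1.5, -0.1], [1.1, 0.7], [-0.3, 0.2], [-0.3, 2.6], [0.2, -0.0], [-0.3, -0.4], [-2.2, 0.2]]
thumb [[607.10203628  -5.1361014  235.        ]] hinge [[628.42071226 177.5918769  235.        ]]
```

View pics/z.png

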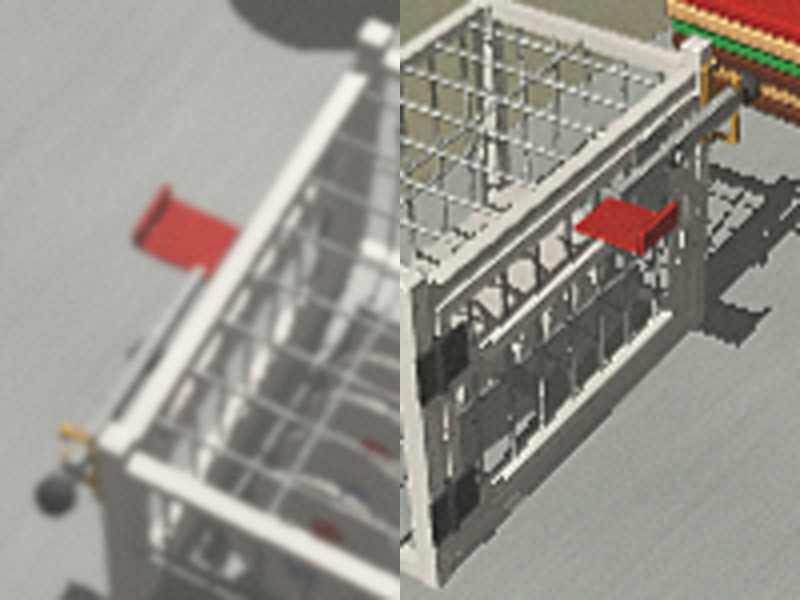

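The zoom shows the pad with its lip, the bar through the brass catch and the hinges clearly. I'll fit the pad pose from its own corners.

```bash
cat > fit3.py <<'E'
from h import *
from scipy.optimize import least_squares
C={n:snap(n) for n in('scene','side')}
sc=np.array([[164,186],[134,236],[212,274],[242,232]])/4+[215,125]
sX=np.array([[-34,25,16],[-34,-25,16],[28,-25,0],[28,25,0.]])
sd=(np.array([[578,230],[610,200],[642,257],[680,203]])-[400,0])/4+[195,95]
dX=np.array([[28,25,0],[28,-25,0],[-34,25,-4],[-34,-25,16.]])
# cage corners near: front posts tops
k=3*800/1080
def T(p,X): c,s=np.cos(p[2]),np.sin(p[2]); return np.c_[p[0]+c*X[:,0]-s*X[:,1],p[1]+s*X[:,0]+c*X[:,1],p[3]+X[:,2]]
for w in (0,1):
    f=lambda p: np.r_[(proj(C['scene'],T(p,sX))-sc).ravel(),(proj(C['side'],T(p,dX))-sd).ravel(),w*(p[3]-235),10*(p[2]-.092)]
    r=least_squares(f,[605,-5,.09,235],x_scale=[100,100,1,100]); print(r.x.round(3),r.fun.round(1))
E
python3 fit3.py
```

```text
[ 6.11591e+02 -7.85200e+00  1.27000e-01  2.30960e+02] [-0.5 -0.6 -1.2 -0.2 -1.   1.8 -0.6 -0.8 -1.9 -0.1 -1.1 -0.6  0.2  0.5
 -0.8  0.1 -0.   0.4]
[ 6.11624e+02 -7.96600e+00  1.27000e-01  2.33708e+02] [-0.5 -1.1 -1.2 -0.7 -1.1  1.3 -0.6 -1.3 -1.9 -0.9 -1.1 -1.4  0.2 -0.2
 -0.7 -0.7 -1.3  0.4]
```

>>> step_arm(commands=[[[0, 0, 0.04], 0, 0], [[0, 0, 0.04], 0, 0], [[0, 0.02, 0.04], 0, 0], [[0.02, 0.04, 0.01], -0.016, 0], [[0.03, 0.04, 0], -0.016, 0], [[0.03, 0.04, 0], -0.016, 0], [[0.03, 0.04, 0], -0.016, 0], [[0.03, 0.04, 0], -0.016, 0]], grip_force=20)

```text
time_s: 2.8
tool_pos: [339.6, -371.1, 335.7]
ee_rot: [[0.971, 0.241, 0.0], [0.241, -0.971, -0.0], [0.0, 0.0, -1.0]]
force: [-0.2, -0.2, 0.3]
gripper_width: 17.4
finger_force: 0.0
```

>>> step_arm(commands=[[[0.03, 0.04, 0], -0.016, 0], [[0.03, 0.04, 0], -0.016, 0], [[0.03, 0.04, 0], -0.016, 0], [[0.03, 0.04, 0], -0.016, 0], [[0.03, 0.04, 0], -0.016, 0], [[0.03, 0.04, 0], -0.016, 0], [[0.03, 0.04, 0], -0.016, 0], [[0.03, 0.04, 0], -0.016, 0]])

```text
time_s: 3.8
tool_pos: [579.7, -51.2, 335.5]
ee_rot: [[0.993, 0.115, 0.0], [0.115, -0.993, -0.0], [0.0, 0.0, -1.0]]
force: [0.5, -0.1, -0.3]
gripper_width: 0.5
finger_force: 0.0
```

```bash
python3 - <<'E'
from h import *
o=get_obs(); print(o['time_s'],o['tool_pos'],o['force'],o['gripper_width'],np.arctan2(o['ee_rot'][1,0],o['ee_rot'][0,0]),o['q'].round(2))
c=snap('wrist','w1.png'); V=np.array(c['view']);print(-V[:3,:3].T@V[:3,3],V[2,:3])
f=c['frame'].copy()
def T(p,X): cc,s=np.cos(p[2]),np.sin(p[2]); return np.c_[p[0]+cc*X[:,0]-s*X[:,1],p[1]+s*X[:,0]+cc*X[:,1],p[3]+X[:,2]]
X=np.array([[-34,25,16],[-34,-25,16],[28,-25,0],[28,25,0.],[38,180,0],[38,-172,0],[48,-190,30],[48,190,30]])
for u in proj(c,T([611,-8,.11,235],X)):
    print(u.round(0)); cv2.circle(f,tuple(np.clip(u,-999,999).astype(int)),3,(255,0,255),1)
cv2.imwrite('pics/w1.png',f[:,:,::-1])
E
```

```text
3.8 [579.65397806 -51.24379899 335.54057027] [ 0.51901681 -0.07829988 -0.33716096] 0.5275621688165376 0.1148752460657772 [ 0.4   0.28 -0.46  1.54  0.13  1.36 -1.53]
[663.46652631 -42.5864533  514.04093508] [-0.284078   -0.03156404 -0.95828148]
[177. 193.]
[239. 194.]
[239. 114.]
[177. 114.]
[-10. 103.]
[422. 103.]
[468.  91.]
[-55.  92.]
```

View pics/w1.png

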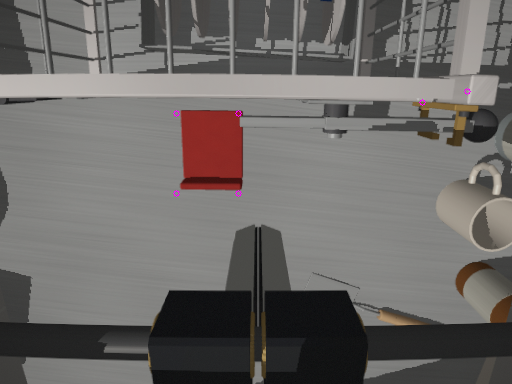

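The wrist view shows the pad at about (212,150) and its lip at row 187. Compared with the overlay, the pad is about 3 mm further in x and 3 mm more to -y, so the thumb point is about (614,-11). I'm moving above the pad, just inside the lip, and descending.

>>> step_arm(commands=[[[0.012, 0.02, 0], 0, 0], [[0.011, 0.019, -0.015], 0, 0], [[0, 0, -0.025], 0, 0], [[0, 0, -0.025], 0, 0], [[0, 0, -0.02], 0, 0], [[0, 0, -0.005], 0, 0], [[0, 0, 0], 0, 0]])

```text
time_s: 4.72
tool_pos: [602.0, -13.5, 245.8]
ee_rot: [[0.993, 0.115, 0.0], [0.115, -0.993, 0.0], [0.0, -0.0, -1.0]]
force: [-0.5, 0.3, 0.4]
gripper_width: 0.5
finger_force: 0.0
```

```bash
python3 - <<'E'
from h import *
o=get_obs(); print(o['time_s'],o['tool_pos'],o['force'])
c=snap('wrist'); cv2.imwrite('pics/w2.png',cv2.resize(c['frame'][60:260,130:380],None,fx=2.4,fy=2.4)[:,:,::-1])
E
```

```text
4.725 [601.98471332 -13.52237024 245.81818179] [-0.4746449   0.32161733  0.37067937]
```

View pics/w2.png

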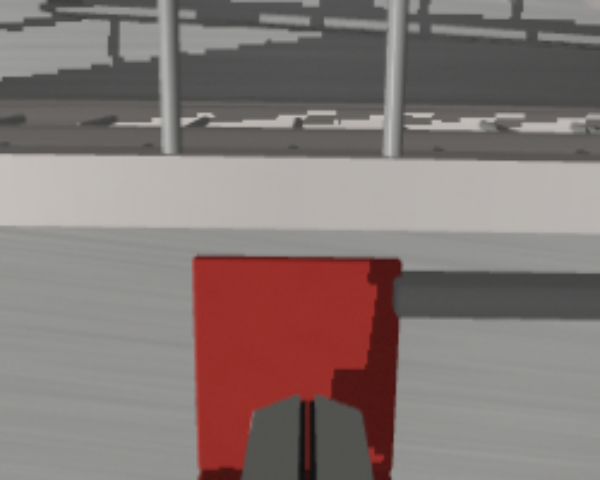

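>>> step_arm(commands=[[[0, 0, -0.004], 0, 0], [[-0.002, 0, -0.003], 0, 0], [[-0.002, 0, 0], 0, 0], [[-0.001, 0, 0], 0, 0], [[0, 0, 0], 0, 0]])

```text
time_s: 5.4
tool_pos: [596.9, -13.5, 238.6]
ee_rot: [[0.993, 0.116, 0.0], [0.116, -0.993, -0.0], [0.0, 0.0, -1.0]]
force: [-0.2, -1.1, 0.2]
gripper_width: 0.2
finger_force: 0.0
```

>>> step_arm(commands=[[[-0.001, 0, 0], 0, 0], [[-0.001, 0, 0], 0, 0], [[0, 0, 0], 0, 0]])

```text
time_s: 5.78
tool_pos: [594.8, -13.5, 238.5]
ee_rot: [[0.993, 0.116, -0.0], [0.116, -0.993, 0.0], [-0.0, -0.0, -1.0]]
force: [-0.4, 0.1, -0.6]
gripper_width: 0.3
finger_force: 0.0
```

>>> step_arm(commands=[[[-0.001, 0, 0], 0, 0], [[0, 0, 0], 0, 0]])

```text
time_s: 6.02
tool_pos: [593.9, -13.4, 238.5]
ee_rot: [[0.993, 0.116, 0.0], [0.116, -0.993, 0.0], [0.0, -0.0, -1.0]]
force: [1.3, 2.2, -0.1]
gripper_width: 0.7
finger_force: 0.4
```

>>> step_arm(commands=[[[-0.0005, 0, 0], 0, 0], [[0, 0, 0], 0, 0]])

```text
time_s: 6.28
tool_pos: [593.7, -13.5, 238.5]
ee_rot: [[0.993, 0.116, 0.001], [0.116, -0.993, 0.0], [0.001, -0.0, -1.0]]
force: [4.9, 1.2, -1.4]
gripper_width: 0.7
finger_force: 2.5
```

>>> step_arm(commands=[[[-0.0005, 0, 0], 0, 0], [[0, 0, 0], 0, 0]])

```text
time_s: 6.52
tool_pos: [593.5, -13.5, 238.5]
ee_rot: [[0.993, 0.116, 0.001], [0.116, -0.993, 0.0], [0.002, -0.0, -1.0]]
force: [8.0, 1.5, -3.1]
gripper_width: 1.0
finger_force: 4.2
```

>>> step_arm(commands=[[[-0.0005, 0, 0], 0, 0], [[0, 0, 0], 0, 0]])

```text
time_s: 6.78
tool_pos: [593.4, -13.5, 238.6]
ee_rot: [[0.993, 0.115, 0.002], [0.115, -0.993, 0.0], [0.002, -0.0, -1.0]]
force: [10.9, 0.8, -4.7]
gripper_width: 0.4
finger_force: 5.8
```

>>> step_arm(commands=[[[0.001, 0, 0], 0, 0], [[0, 0, -0.002], 0, 0], [[0, 0, -0.001], 0, 0], [[0, 0, 0], 0, 0]])

```text
time_s: 7.28
tool_pos: [593.6, -13.4, 235.6]
ee_rot: [[0.993, 0.116, 0.001], [0.116, -0.993, 0.0], [0.001, -0.0, -1.0]]
force: [6.3, 0.8, 1.1]
gripper_width: 0.7
finger_force: 2.7
```

>>> step_arm(commands=[[[0, 0, -0.001], 0, 0], [[0, 0, -0.001], 0, 0], [[0, 0, 0], 0, 0]])

```text
time_s: 7.65
tool_pos: [593.6, -13.4, 233.5]
ee_rot: [[0.993, 0.116, 0.001], [0.116, -0.993, 0.0], [0.001, -0.0, -1.0]]
force: [5.4, 2.5, 1.6]
gripper_width: 0.7
finger_force: 2.8
```

>>> step_arm(commands=[[[0, 0, -0.001], 0, 0], [[0, 0, -0.001], 0, 0], [[0, 0, 0], 0, 0]])

```text
time_s: 8.02
tool_pos: [593.6, -13.4, 231.5]
ee_rot: [[0.993, 0.116, 0.001], [0.116, -0.993, 0.0], [0.001, -0.0, -1.0]]
force: [4.5, 1.4, 1.8]
gripper_width: 0.4
finger_force: 2.6
```

>>> step_arm(commands=[[[0, 0, -0.0005], 0, 0], [[0, 0, -0.0005], 0, 0], [[0, 0, 0], 0, 0]])

```text
time_s: 8.4
tool_pos: [593.1, -13.3, 230.3]
ee_rot: [[0.993, 0.116, -0.001], [0.116, -0.993, 0.0], [-0.001, -0.0, -1.0]]
force: [2.8, 2.3, 0.1]
gripper_width: 0.6
finger_force: 1.3
```

>>> step_arm(commands=[[[0, 0, -0.0005], 0, 0], [[0, 0, -0.0005], 0, 0], [[0, 0, 0], 0, 0]])

```text
time_s: 8.78
tool_pos: [593.1, -13.8, 229.2]
ee_rot: [[0.993, 0.115, -0.001], [0.115, -0.993, -0.0], [-0.001, 0.0, -1.0]]
force: [0.5, 1.0, 0.3]
gripper_width: 1.1
finger_force: 0.5
```

>>> step_arm(commands=[[[0, 0, -0.0005], 0, 0], [[0, 0, -0.0005], 0, 0], [[0, 0, 0], 0, 0]])

```text
time_s: 9.15
tool_pos: [593.2, -13.7, 228.3]
ee_rot: [[0.993, 0.115, -0.0], [0.115, -0.993, -0.0], [-0.0, 0.0, -1.0]]
force: [-0.7, -1.3, 0.8]
gripper_width: 0.4
finger_force: 0.8
```

>>> step_arm(commands=[[[0, 0, 0.001], 0, 0], [[-0.0005, 0, 0], 0, 0], [[-0.0005, 0, 0], 0, 0], [[0, 0, 0], 0, 0]])

```text
time_s: 9.65
tool_pos: [592.5, -13.3, 229.5]
ee_rot: [[0.993, 0.116, 0.001], [0.116, -0.993, 0.0], [0.001, -0.0, -1.0]]
force: [2.8, -0.0, -0.8]
gripper_width: 0.8
finger_force: 1.6
```

>>> step_arm(commands=[[[-0.0005, 0, 0], 0, 0], [[-0.0005, 0, 0], 0, 0], [[0, 0, 0], 0, 0]])

```text
time_s: 10.02
tool_pos: [591.5, -13.1, 229.5]
ee_rot: [[0.993, 0.116, 0.0], [0.116, -0.993, 0.001], [0.0, -0.0, -1.0]]
force: [4.1, 3.1, -0.2]
gripper_width: 0.8
finger_force: 2.3
```

>>> step_arm(commands=[[[-0.001, 0.0002, 0], 0, 0], [[-0.001, 0.0002, 0], 0, 0], [[0, 0, 0], 0, 0]])

```text
time_s: 10.4
tool_pos: [589.5, -12.5, 229.5]
ee_rot: [[0.993, 0.116, 0.0], [0.116, -0.993, 0.001], [0.0, -0.001, -1.0]]
force: [4.3, 2.9, -0.4]
gripper_width: 0.1
finger_force: 2.3
```

>>> step_arm(commands=[[[-0.001, 0.0002, 0], 0, 0], [[-0.001, 0.0002, 0], 0, 0], [[-0.001, 0.0002, 0], 0, 0], [[0, 0, 0], 0, 0]])

```text
time_s: 10.9
tool_pos: [586.1, -12.3, 229.5]
ee_rot: [[0.993, 0.116, -0.0], [0.116, -0.993, 0.0], [-0.0, -0.0, -1.0]]
force: [0.4, 2.6, 1.9]
gripper_width: 0.2
finger_force: 1.5
```

>>> step_arm(commands=[[[-0.0015, 0.0004, 0], -0.01, 0], [[-0.0015, 0.0004, 0], -0.01, 0], [[-0.002, 0.0005, 0], -0.01, 0], [[-0.002, 0.0005, 0], -0.01, 0], [[-0.002, 0.0005, 0], -0.01, 0], [[-0.002, 0.0006, 0], -0.01, 0], [[-0.002, 0.0006, 0], -0.01, 0], [[-0.002, 0.0006, 0], -0.01, 0]])

```text
time_s: 11.9
tool_pos: [571.3, -8.3, 229.5]
ee_rot: [[0.999, 0.035, 0.0], [0.035, -0.999, 0.0], [0.0, -0.0, -1.0]]
force: [2.2, 3.4, 1.3]
gripper_width: 0.6
finger_force: 2.0
```

>>> step_arm(commands=[[[-0.002, 0.0007, 0], -0.01, 0], [[-0.002, 0.0007, 0], -0.01, 0], [[-0.002, 0.0007, 0], -0.01, 0], [[-0.002, 0.0008, 0], -0.01, 0], [[-0.002, 0.0008, 0], -0.01, 0], [[-0.002, 0.0008, 0], -0.01, 0], [[-0.002, 0.0008, 0], -0.01, 0], [[-0.002, 0.0008, 0], -0.01, 0]])

```text
time_s: 12.9
tool_pos: [555.2, -2.2, 229.4]
ee_rot: [[0.999, -0.045, 0.0], [-0.045, -0.999, 0.0], [0.0, -0.0, -1.0]]
force: [3.2, 4.7, 1.3]
gripper_width: 0.9
finger_force: 2.5
```

```bash
python3 - <<'E'
from h import *
o=get_obs(); print(o['time_s'],o['tool_pos'],o['force'])
a=snap('scene');b=snap('side');c=snap('wrist')
A=cv2.resize(a['frame'][125:275,215:315],(400,600),interpolation=cv2.INTER_CUBIC)
W=cv2.resize(c['frame'],(400,300))
B=cv2.resize(b['frame'][95:245,180:380],(400,300),interpolation=cv2.INTER_CUBIC)
cv2.imwrite('pics/m.png',np.hstack([A,np.vstack([W,B])])[:,:,::-1])
E
```

```text
12.9 [555.24717361  -2.23483756 229.42341864] [3.24719548 4.74774652 1.32615911]
```

View pics/m.png

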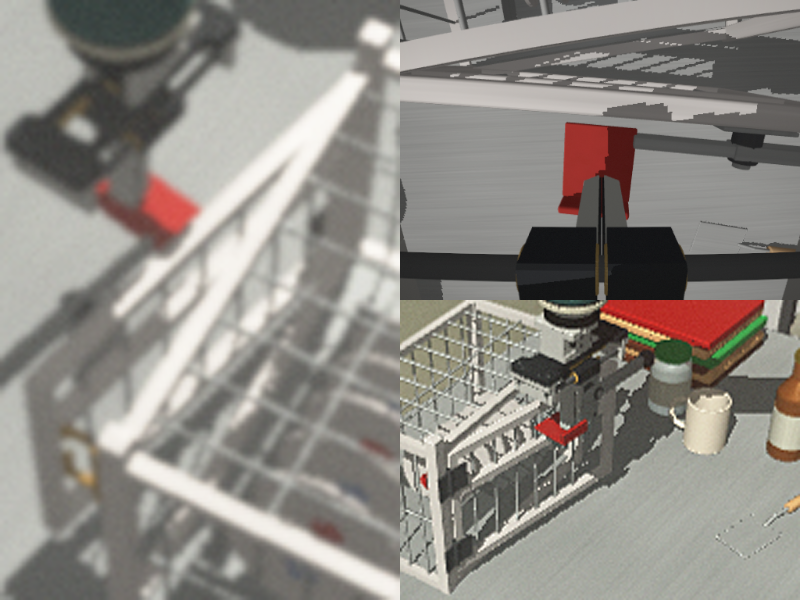

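```bash
python3 - <<'E'
from h import *
o=get_obs(); print(o['q'].round(2))
H=np.array([631.2,173.9])
for n,l,z in(('side','mug',47),('side','jar',65),('side','oil',105),('side','bowl',40)):
    c=camera(n); m=np.argwhere(silhouettes(l,n)[0]['mask']).mean(0)[::-1]; P=onplane(c,m,z); print(l,P.round(),np.hypot(*(P[:2]-H)).round())
p=o['tool_pos'][:2]
th=np.r_[.21,.22,.24,.27,.31,np.arange(.36,1.40,.05),1.42,1.45,1.47,1.49,1.5]
R=lambda a:np.array([[np.cos(a),-np.sin(a)],[np.sin(a),np.cos(a)]])
pts=[]
for i,t in enumerate(th):
    y=-178+min(i,6)*1.0; pts.append(H+R(.11-t)@[-58-.0,y])
pts=np.array(pts); print(len(pts),pts[0],pts[-1]); d=np.diff(np.vstack([p,pts]),axis=0)
print(np.c_[th,d,np.diff(np.r_[.2,th])].round(3).tolist())
E
```

```text
[ 0.32  0.3  -0.45  1.75  0.14  1.12 -1.79]
mug [ 527. -385.   47.] 568.0
jar [ 296. -174.   65.] 483.0
oil [ 381. -423.  105.] 647.0
bowl [454. 502.  40.] 373.0
31 [555.71941025   2.57959675] [451.57430715 200.0268151 ]
[[0.21, 0.711, 5.092, 0.01], [0.22, -1.6, 1.757, 0.01], [0.24, -3.246, 2.567, 0.02], [0.27, -4.814, 3.472, 0.03], [0.31, -6.272, 4.516, 0.04], [0.36, -7.585, 5.736, 0.05], [0.41, -7.241, 6.095, 0.05], [0.46, -7.223, 5.494, 0.05], [0.51, -6.939, 5.848, 0.05], [0.56, -6.639, 6.187, 0.05], [0.61, -6.321, 6.511, 0.05], [0.66, -5.988, 6.819, 0.05], [0.71, -5.639, 7.11, 0.05], [0.76, -5.277, 7.383, 0.05], [0.81, -4.901, 7.637, 0.05], [0.86, -4.514, 7.873, 0.05], [0.91, -4.114, 8.089, 0.05], [0.96, -3.705, 8.284, 0.05], [1.01, -3.286, 8.459, 0.05], [1.06, -2.859, 8.613, 0.05], [1.11, -2.425, 8.745, 0.05], [1.16, -1.985, 8.855, 0.05], [1.21, -1.54, 8.943, 0.05], [1.26, -1.091, 9.009, 0.05], [1.31, -0.64, 9.052, 0.05], [1.36, -0.187, 9.073, 0.05], [1.42, 0.375, 10.883, 0.06], [1.45, 0.432, 5.428, 0.03], [1.47, 0.378, 3.61, 0.02], [1.49, 0.451, 3.602, 0.02], [1.5, 0.252, 1.798, 0.01]]
```

```bash
python3 - <<'E'
from h import *
o=get_obs(); p=o['tool_pos'][:2]; H=np.array([631.2,173.9])
th=np.r_[.21,.22,.24,.27,.31,np.arange(.36,1.40,.05),1.44,1.47,1.49,1.51,1.52]
R=lambda a:np.array([[np.cos(a),-np.sin(a)],[np.sin(a),np.cos(a)]])
pts=[]
for i,t in enumerate(th):
    a=max(t-.155,0); pts.append(H+R(.11-t)@[-66+8*np.cos(a)+12.5*np.sin(a),-178+min(i,6)*1.0])
d=np.diff(np.vstack([p,pts]),axis=0)
print(np.array(pts)[[4,12,20,28,-1]].round(1)); print(np.c_[th,d].round(1).tolist())
E
```

```text
[[541.6  14.5]
 [490.7  61.7]
 [458.8 124. ]
 [452.5 192.3]
 [453.1 197.8]]
[[0.2, 1.2, 5.1], [0.2, -1.5, 1.7], [0.2, -3.0, 2.5], [0.3, -4.5, 3.4], [0.3, -5.8, 4.4], [0.4, -7.1, 5.5], [0.4, -6.8, 5.8], [0.5, -6.8, 5.2], [0.5, -6.6, 5.5], [0.6, -6.3, 5.8], [0.6, -6.1, 6.1], [0.7, -5.8, 6.4], [0.7, -5.5, 6.7], [0.8, -5.2, 7.0], [0.8, -4.9, 7.2], [0.9, -4.5, 7.5], [0.9, -4.2, 7.7], [1.0, -3.8, 7.9], [1.0, -3.5, 8.1], [1.1, -3.1, 8.3], [1.1, -2.7, 8.5], [1.2, -2.3, 8.7], [1.2, -1.9, 8.8], [1.3, -1.4, 8.9], [1.3, -1.0, 9.0], [1.4, -0.5, 9.1], [1.4, 0.1, 14.6], [1.5, 0.3, 5.5], [1.5, 0.3, 3.7], [1.5, 0.4, 3.7], [1.5, 0.2, 1.8]]
```

>>> step_arm(commands=[[[0.0005, 0.002, 0.002], 0, 0], [[0, 0.001, 0.002], 0, 0], [[0, 0.001, 0.002], 0, 0], [[0, 0.001, 0.002], 0, 0], [[0, 0, 0.001], 0, 0], [[0, 0, 0], 0, 0]])

```text
time_s: 14.2
tool_pos: [555.8, 2.7, 238.4]
ee_rot: [[0.999, -0.044, -0.0], [-0.044, -0.999, 0.0], [-0.0, -0.0, -1.0]]
force: [0.6, 0.1, 0.2]
gripper_width: 0.4
finger_force: 0.0
```

>>> step_arm(commands=[[[-0.0015, 0.0017, 0], 0, 0], [[-0.003, 0.0025, 0], 0, 0], [[-0.0045, 0.0034, 0], 0, 0], [[-0.0058, 0.0044, 0], 0, 0], [[-0.006, 0.005, 0], 0, 0], [[-0.006, 0.005, 0], 0, 0], [[-0.006, 0.005, 0], 0, 0], [[-0.006, 0.005, 0], 0, 0]])

```text
time_s: 15.2
tool_pos: [516.7, 35.2, 238.5]
ee_rot: [[0.999, -0.044, 0.0], [-0.044, -0.999, 0.0], [0.0, -0.0, -1.0]]
force: [1.9, 1.0, 0.2]
gripper_width: 0.2
finger_force: 0.7
```

```bash
python3 - <<'E'
from h import *
o=get_obs(); print(o['tool_pos'],o['force'],o['q'].round(2))
c=snap('wrist'); cv2.imwrite('pics/w3.png',c['frame'][:,:,::-1])
E
```

```text
[516.74565734  35.19117665 238.50138641] [1.88815502 1.04534554 0.15231798] [ 0.29  0.22 -0.48  1.83  0.11  1.12 -1.85]
```

View pics/w3.png

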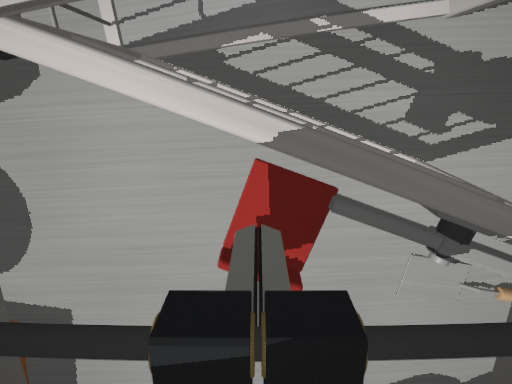

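>>> step_arm(commands=[[[-0.007, 0.0062, 0], 0, 0], [[-0.0068, 0.0066, 0], 0, 0], [[-0.0063, 0.0068, 0], 0, 0], [[-0.0058, 0.007, 0], 0, 0], [[-0.0052, 0.007, 0], 0, 0], [[-0.0049, 0.0072, 0], 0, 0], [[-0.0045, 0.0075, 0], 0, 0], [[-0.0042, 0.0077, 0], 0, 0]])

```text
time_s: 16.25
tool_pos: [472.1, 91.2, 238.4]
ee_rot: [[0.999, -0.044, -0.0], [-0.044, -0.999, 0.0], [-0.0, -0.0, -1.0]]
force: [1.5, 0.4, 0.4]
gripper_width: 0.5
finger_force: 0.7
```

>>> step_arm(commands=[[[-0.0038, 0.0079, 0], 0, 0], [[-0.0035, 0.0081, 0], 0, 0], [[-0.0031, 0.0083, 0], 0, 0], [[-0.0027, 0.0085, 0], 0, 0], [[-0.0023, 0.0087, 0], 0, 0], [[-0.0019, 0.0088, 0], 0, 0], [[-0.0014, 0.0089, 0], 0, 0], [[-0.001, 0.009, 0], 0, 0]])

```text
time_s: 17.25
tool_pos: [452.6, 159.5, 238.4]
ee_rot: [[0.999, -0.044, -0.0], [-0.044, -0.999, 0.0], [-0.0, -0.0, -1.0]]
force: [0.0, -0.7, 0.2]
gripper_width: 0.7
finger_force: 0.6
```

```bash
python3 - <<'E'
from h import *
o=get_obs(); print(o['tool_pos'],o['force'],o['q'].round(2))
c=snap('wrist');b=snap('scene'); cv2.imwrite('pics/w4.png',cv2.resize(np.hstack([c['frame'],b['frame']]),(800,300))[:,:,::-1])
E
```

```text
[452.57969636 159.47515683 238.4282385 ] [ 0.0156864  -0.72066872  0.16247267] [ 0.13  0.16 -0.59  1.91  0.1   1.1  -2.11]
```

View pics/w4.png

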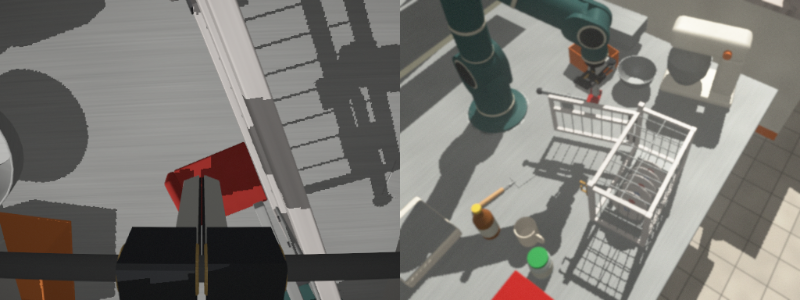

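>>> step_arm(commands=[[[-0.0005, 0.009, 0], 0, 0], [[0, 0.009, 0], 0, 0], [[0, 0.009, 0], 0, 0], [[0.0005, 0.008, 0], 0, 0], [[0.0005, 0.006, 0], 0, 0], [[0.0005, 0.004, 0], 0, 0], [[0.0005, 0.002, 0], 0, 0], [[0, 0, 0], 0, 0]])

```text
time_s: 18.35
tool_pos: [454.1, 205.9, 238.4]
ee_rot: [[0.999, -0.044, -0.0], [-0.044, -0.999, 0.0], [-0.0, -0.0, -1.0]]
force: [-0.7, 0.1, 0.6]
gripper_width: 0.3
finger_force: 0.0
```

>>> step_arm(commands=[[[0, -0.001, 0], 0, 0], [[0, -0.002, 0], 0, 0], [[0, 0, 0.005], 0, 0], [[0, 0, 0.015], 0, 0], [[0, 0, 0.03], 0, 0], [[0, 0, 0.04], 0, 0], [[0, 0, 0.03], 0, 0], [[0, 0, 0], 0, 0]])

```text
time_s: 19.35
tool_pos: [454.8, 203.4, 361.3]
ee_rot: [[0.999, -0.044, 0.004], [-0.044, -0.999, 0.001], [0.004, -0.001, -1.0]]
force: [0.0, -0.4, -1.0]
gripper_width: 0.8
finger_force: 0.0
```

```bash
python3 - <<'E'
from h import *
o=get_obs(); print(o['tool_pos'],o['force'],o['q'].round(2))
c=snap('wrist');b=snap('scene'); cv2.imwrite('pics/w5.png',np.hstack([cv2.resize(c['frame'],(400,300)),cv2.resize(b['frame'][30:255,120:420],(400,300))])[:,:,::-1])
# gate line: project predicted top rail for a few angles
H=np.array([631.2,173.9])
for t in(1.3,1.4,1.5,1.6):
    g=.11-t; P=H+349*np.array([np.sin(g),-np.cos(g)]); print(t,proj(b,[*P,250]).round(1),((proj(b,[*P,250])-[120,30])*4/3+[400,0]).round())
E
```

```text
[454.77180271 203.44707875 361.29100201] [ 0.01070757 -0.36472708 -0.97825178] [ 0.09  0.1  -0.62  1.69  0.06  1.37 -2.15]
1.3 [[189.8 123.5]] [[493. 125.]]
1.4 [[193.7 115.3]] [[498. 114.]]
1.5 [[198.5 107.5]] [[505. 103.]]
1.6 [[204.2 100.3]] [[512.  94.]]
```

View pics/w5.png

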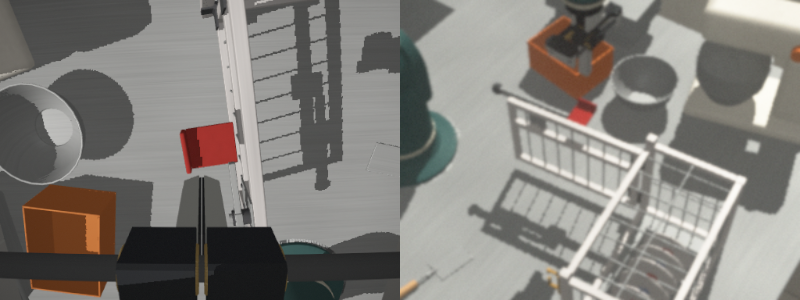

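The view shows the gate's free corner at (510,100) in the composite, which puts it at about 1.5 rad. The pad is level and the gripper is clear, so I'm handing in.

```bash
python3 -c "
from plant import *
print(hand_in())"
```

```text
the job is handed in; nothing more can be done
None
```

The cage gate stands open at about 1.5 rad, the latch bar appears to have dropped back, and the gripper is clear; the job was handed in at about 19.5 s, and no verdict came back.

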